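# Sort the loose fasteners into their specimen trays

### The arm

A 7-joint arm with a two-finger parallel gripper is mounted at the origin on a cart in front of the work surface, level with it; the furniture and walls round the work are solid. World frame = base frame: x ahead of the robot, y to its left, z up, the work surface at z = 0. Lengths are in m, angles in rad, forces in N, time in s.
With the tool pointing down it reaches from about 0.4 to 0.875 m from the base axis. Payload 19.3 kg.
Tool frame: the origin (TCP) lies on the mounting face of the last link; the fingertips stand 173 mm ahead of it and the grasp point (between the pads) lies 155 mm ahead of it (bot.grip_point_offset is the distance from the TCP to the grasp point, in m); z points along the fingers, y is the line along which they close (so a half turn about z gives the same grasp; the last joint's range is limited). The gripper opens to 85 mm and grips with 20 to 120 N. Pads are 22 mm wide; open, the fingers measure 114 mm over their backs; the gripper's body (76 mm by 85 mm) begins 54 mm behind the grasp point. The pads swing forward as they close: fully open they stand 13 mm farther back than shut.
Start: joints at [1.245, 0.521, -0.036, 1.599, 0.021, 1.021, -0.113], TCP at [0.158, -0.605, 0.405] pointing down, gripper open.
Joint ranges: [-2.91, 2.91], [-0.3, 2.13], [-1.5, 1.42], [0.17, 2.43], [-1.26, 4.41], [0.16, 1.93], [-2.52, 2.52]. Speed limits (rad/s): [1.89, 1.89, 2.39, 2.39, 3.01, 3.01, 3.01].

### API

Orientations are given as [roll, pitch, yaw] about the fixed x, y, z axes, in that order (R = Rz(yaw) Ry(pitch) Rx(roll)).
In Python, from workcell import bot gives the robot as it stands.
- The arm moves only by the tool arm_command, never from a script. Its argument "deltas" is a list of rows, each a list of 3 entries, a list of its own where there are three numbers: the shift along the tool's x, y, z in cm, then the turn, a rotation vector about the tool's x, y, z in rad, then the finger opening in cm, from 0 to 8.54. In form: [[[tx, ty, tz], [rx, ry, rz], claw], ...]. A call has 1 to 20 rows; each row shifts and turns the commanded pose from where the row before left it, along the tool's axes as they then stand; what a row does not reach is not made up. A row lasts 1/10 s, in which the tool goes at most 50 mm and 8.59 degrees, less where a joint would pass 70% of its speed; a pose out of reach is approached as far as the arm can. A call with a gripper value outside its range is refused whole. The fingers move at their own pace and stop on an object; "newtons" is the grip in N (left out, the last holds). Time passes only in rows, so rows that do not move let the fingers close. It gives the time, the measured TCP pose, the force, the opening and the grip force at its end, in the units of the state.
- bot.observe(): the state, without advancing time (a new reading comes with each control period).
- bot.grab_frame(name): name is "side" or "top"; returns a dict with "frame" (400x640x3 uint8, red, green, blue), "K" (3x3 intrinsics, pixels), "rvec" (rotation vector, rad) and "tvec" (3), from world to camera coordinates, as OpenCV has them. Camera axes: x right, y down, z forward; pixel columns grow to the right and rows downward; lengths in m; the calibration is good to about 2 mm. A picture is of the moment at which its call begins. There is no depth.
- bot.job_done(): hands the job in; it is judged then, once.
Trained networks look in a picture, given as the dict that the camera call returned (one of the last four; its "shot" number tells which), for a name from the list of things; names that differ only in an ending like _2 or _b are one class to them, and where a whole thing is asked for, a point or a joint stands for the part that bears it (a point fixed in the world has none). Each returns a list of dicts, best first, with "p" (0 to 1); they miss things now and then, are a little off and sometimes report something else, mostly with a low value. They report only what shows in the picture. A call takes as long as a camera call.
- bot.find_in(name, picture): "rect" ([left, top, width, height] in pixels, round what is visible of it).
- bot.mark_of(name, picture): "at" ([column, row] in pixels: a listed point, or the origin of a listed thing).
The state is a dict: "clock": time; "qpos": joint angles; "qd": joint speeds; "joint_efforts": joint torques, N m; "position": TCP position; "tool_rot": TCP orientation; "force": force on the tool from outside, world axes, zero at the start; "moment": the same for the moment, N m; "grip_width": finger opening in m; "finger_force": force on a finger pad.
Only numpy, scipy, OpenCV 4.12 (cv2) and the standard library are available. Lean on these libraries where they do the work, as an engineer would, in place of code of your own. Each camera call takes 0.05 s, during which the arm holds its last target. There are 200 camera calls.

### The job

Sort the five loose pieces on the worktop into the three small trays: each tray has a fixed specimen on the ledge along its front, and the bolts, the studs and the brass fitting each go into the tray whose specimen matches. Set every piece down on the tray floor, side by side and not lying on one another or on a rim, let go of it, and leave the screwdriver where it is.

Things in the scene. Friction and masses are not known exactly. Their poses are not given: they have to be found in the camera images.
- bolt_a: Steel hex bolt with its nut run onto the end, lying level; loose. 70 mm long; head 19 mm across flats and 8 mm long at the -x end; nut 19 mm across flats, 10 mm long, from x = 21 to 31 mm; the bare shank between them (x = -27 to 21 mm) is 12 mm in diameter. Origin: on the axis, half way along, 9.5 mm above what it lies on; x runs along the axis. About 90 g. One of two.
- bolt_b: Steel hex bolt with its nut run onto the end, lying level; loose. 70 mm long; head 19 mm across flats and 8 mm long at the -x end; nut 19 mm across flats, 10 mm long, from x = 21 to 31 mm; the bare shank between them (x = -27 to 21 mm) is 12 mm in diameter. Origin: on the axis, half way along, 9.5 mm above what it lies on; x runs along the axis. About 90 g. One of two.
- stud_a: Plain headless steel stud, threaded at both ends, lying level; loose. 12 mm in diameter, 70 mm long, no head and no nut; it does not readily roll. Origin: on the axis, half way along, 6 mm above what it lies on; x runs along the axis. About 60 g. One of two.
- stud_b: Plain headless steel stud, threaded at both ends, lying level; loose. 12 mm in diameter, 70 mm long, no head and no nut; it does not readily roll. Origin: on the axis, half way along, 6 mm above what it lies on; x runs along the axis. About 60 g. One of two.
- fitting: Small brass hose fitting, standing upright, loose: 28 mm high, a hexagonal collar (17 x 19 mm) in its lower half and a narrower barbed spout on top. Origin: centre of its underside; z up. About 50 g. It may stand or lie in its tray.
- tray_bolts: Grey open tray, fixed: 106 (its x) x 131 mm (its y) outside, walls 3 mm thick and 25 mm high, inner floor 3 mm up. A ledge 28 mm deep and 8 mm high outside its front (-x) wall carries the fixed specimen: a hex bolt with nut, lying along y, top 27 mm above the worktop. Origin: centre of the underside. Trays differ only in specimen, stand in any order, turned up to 0.15 rad.
- tray_studs: Grey open tray, fixed: 106 (its x) x 131 mm (its y) outside, walls 3 mm thick and 25 mm high, inner floor 3 mm up. A ledge 28 mm deep and 8 mm high outside its front (-x) wall carries the fixed specimen: a headless stud, lying along y, top 20 mm above the worktop. Origin: centre of the underside. Trays differ only in specimen, stand in any order, turned up to 0.15 rad.
- tray_fittings: Grey open tray, fixed: 106 (its x) x 131 mm (its y) outside, walls 3 mm thick and 25 mm high, inner floor 3 mm up. A ledge 28 mm deep and 8 mm high outside its front (-x) wall carries the fixed specimen: a brass fitting, standing upright, top 36 mm above the worktop. Origin: centre of the underside. Trays differ only in specimen, stand in any order, turned up to 0.15 rad.
- screwdriver: Bystander: screwdriver with a yellow handle lying loose near the front right, 160 mm long (its y), 20 mm thick. Origin: under its middle. Not to be disturbed.
- monitor_corner (a point): Fixed obstacle, not part of the job: the lower right corner of the computer monitor, about 60 mm above the worktop. From here the screen rises to 350 mm above the worktop and runs 473 mm away to the left and back. Swing the gripper past this corner on the robot's side of it.

How it is judged:
By the outcome, as a careful person would: the job done as asked, in the order asked, and still so for the second after the job is handed in, with the robot touching nothing.
It also fails if it takes over 128 s, if anything falls off the work surface, if the arm or the gripper's body presses on something with over 40 N, if the wrist force passes 120 N, or if a joint passes its speed limit or range.

## Working session

There is one attempt and no reset: what is moved stays moved. The work goes in short steps, Python scripts to look and compute and a tool call to move; the robot and the scene stay as the last step left them, time stands still between calls to the robot, and variables do not carry over. Pictures are saved under pics/ and viewed, at most 14 in all, crops included, and the job is handed in when it is done.

Besides the shell and the picture viewer there is one more tool, called in YAML: its name, and indented under it one key for each argument. arm_command: Moves the arm, as the interface text tells. Its arguments: {"type":"object","properties":{"deltas":{"type":"array","items":{"type":"array"}},"newtons":{"type":"number"}},"required":["deltas"]}

```bash
mkdir -p pics; cat > h.py <<'E'
import numpy as np, cv2
from workcell import bot
def ray(pic,uv,z):
    R,_=cv2.Rodrigues(np.array(pic["rvec"],float)); t=np.array(pic["tvec"],float).ravel()
    d=R.T@np.linalg.inv(np.array(pic["K"]))@np.array([uv[0],uv[1],1.]); c=-R.T@t
    return c+d*(z-c[2])/d[2]
def save(pic,name,crop=None,s=1):
    f=pic["frame"][:,:,::-1]
    if crop: x,y,w,h=crop; f=f[y:y+h,x:x+w]
    cv2.imwrite("pics/"+name,cv2.resize(f,None,fx=s,fy=s,interpolation=cv2.INTER_CUBIC))
E
python3 - <<'E'
from h import *
o=bot.observe(); print(o)
for c in("top","side"):
    p=bot.grab_frame(c); save(p,c+"0.png",None,1.25)
    R,_=cv2.Rodrigues(np.array(p["rvec"],float)); print(c,-R.T@np.array(p["tvec"]).ravel(),R.round(2).tolist())
    for n,z in(("bolt_a",.0095),("stud_a",.006),("fitting",0),("tray_bolts",0),("tray_studs",0),("tray_fittings",0),("screwdriver",0),("monitor_corner",.06)):
        for m in bot.mark_of(n,p): print(n,round(m["p"],2),np.round(m["at"],1),ray(p,m["at"],z).round(3))
E
```

```text
{'clock': 0.0, 'qpos': array([ 1.24478768,  0.52203542, -0.03635949,  1.59996622,  0.02117358,
        1.02105837, -0.11280405]), 'qd': array([ 0.00057097, -0.00140606,  0.00086298, -0.00138014,  0.00072517,
        0.00073323, -0.00177553]), 'joint_efforts': array([-7.79072197e-04, -9.27136016e+01,  1.97946019e+00, -3.69934165e+01,
        1.77843153e-02,  8.23680457e-03, -7.73483634e-06]), 'position': array([ 0.15811057, -0.6045462 ,  0.40412687]), 'tool_rot': array([-3.14050915e+00,  3.62524207e-05,  2.55807898e-01]), 'force': array([-0.24713613, -0.01319678, -0.23327896]), 'moment': array([-0.03435997, -0.02000528,  0.02866195]), 'finger_force': 0.0, 'grip_width': 0.08517954808975718}
top [ 0.36899711 -0.04809036  0.98789058] [[-0.01, -1.0, -0.02], [-0.99, 0.01, -0.16], [0.16, 0.02, -0.99]]
bolt_a 0.66 [295.  222.5] [0.466 0.042 0.009]
bolt_a 0.64 [388.7 240.6] [ 0.418 -0.192  0.009]
stud_a 0.67 [239.7 242.2] [0.418 0.182 0.006]
stud_a 0.53 [201.6 259.4] [0.376 0.277 0.006]
fitting 0.68 [449.  200.1] [ 0.52 -0.35  0.  ]
fitting 0.65 [241.9 241.2] [0.421 0.178 0.   ]
fitting 0.55 
[... 425 characters left out ...]
9 [249.8 166. ] [0.601 0.149 0.06 ]
side [0.12185527 0.55320338 0.64113521] [[-0.84, -0.54, 0.0], [-0.35, 0.55, -0.76], [0.41, -0.64, -0.65]]
bolt_a 0.56 [412.7 176.8] [ 0.367 -0.288  0.009]
bolt_a 0.52 [378.1 192. ] [ 0.418 -0.177  0.009]
stud_a 0.79 [287.4 332.1] [0.378 0.274 0.006]
stud_a 0.46 [299.2 286.1] [0.419 0.178 0.006]
stud_a 0.34 [412.3 175.4] [ 0.372 -0.298  0.006]
fitting 0.61 [351.6 216.4] [ 0.435 -0.067  0.   ]
tray_bolts 0.68 [378.6 154.9] [ 0.5   -0.348  0.   ]
tray_studs 0.62 [283.7 199.3] [ 0.616 -0.028  0.   ]
tray_fittings 0.92 [309.3 169.2] [ 0.635 -0.175  0.   ]
screwdriver 0.64 [411.4 177.5] [ 0.373 -0.296  0.   ]
monitor_corner 0.96 [240.  224.2] [0.599 0.145 0.06 ]
```

View pics/top0.png

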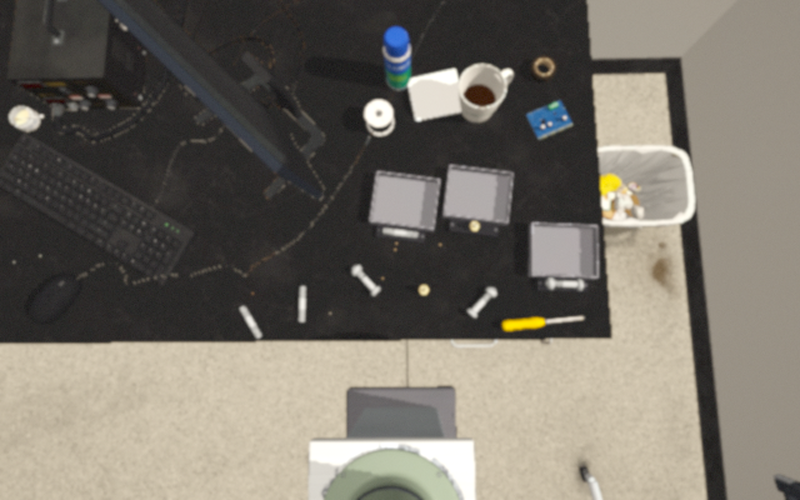

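View pics/side0.png

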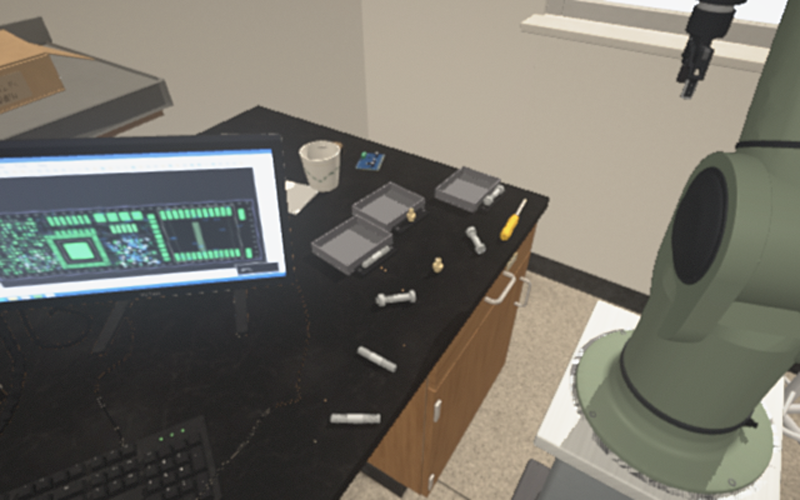

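The top view shows the trays as studs (405,201), fittings (478,195) and bolts (565,250). The studs lie at (250,322) and (302,303), the bolts at (366,280) and (483,301), the fitting at (424,290) and the screwdriver at (540,323). Next I segment both views for accurate axes.

```bash
python3 - <<'E'
from h import *
seeds={"studB":(.376,.277,.006),"studA":(.418,.181,.006),"boltL":(.466,.042,.0095),"fit":(.44,-.064,.01),"boltR":(.418,-.185,.0095),"tS":(.62,-.03,.025),"tF":(.638,-.182,.025),"tB":(.508,-.347,.025)}
for c in("top","side"):
    p=bot.grab_frame(c); f=p["frame"].astype(int)
    g=f.max(2)
    for n,s in seeds.items():
        big=n[0]=="t"
        uv=cv2.projectPoints(np.array([s]),np.array(p["rvec"],float),np.array(p["tvec"],float),np.array(p["K"]),None)[0].ravel()
        r=45 if big else 28
        m=(g>(80 if big else 95)).astype(np.uint8)
        k,l,st,ce=cv2.connectedComponentsWithStats(m)
        # component nearest to seed, min area
        best=min((i for i in range(1,k) if 12<st[i,4]<6000),key=lambda i:np.hypot(*(ce[i]-uv)))
        ys,xs=np.where(l==best)
        w=np.array([ray(p,(x,y),s[2])[:2] for x,y in zip(xs,ys)])
        (cx,cy),(a,b),th=cv2.minAreaRect((w*1000).astype(np.float32))
        mu=w.mean(0);ev,V=np.linalg.eigh(np.cov(w.T)); v=V[:,1]; 
        t=(w-mu)@v; mid=mu+v*(t.max()+t.min())/2
        print(c,n,st[best].tolist(),"rect",round(cx),round(cy),round(a),round(b),round(th,1),"mean",mu.round(4),"mid",mid.round(4),"ang",round(float(np.arctan2(v[1],v[0])),3),"len",round(np.ptp(t),3))
E
```

```text
top studB [238, 228, 8, 31, 192] rect 416 177 75 18 1.3 mean [0.4162 0.1774] mid [0.4162 0.1774] ang -3.14 len 0.075
top studA [238, 228, 8, 31, 192] rect 416 177 75 18 1.3 mean [0.4162 0.1774] mid [0.4162 0.1774] ang -3.14 len 0.075
top boltL [281, 211, 24, 26, 232] rect 464 50 74 25 43.1 mean [0.4637 0.0494] mid [0.4639 0.0496] ang -2.405 len 0.074
top fit [334, 227, 10, 10, 79] rect 442 -67 23 23 89.4 mean [ 0.4423 -0.0678] mid [ 0.4423 -0.0678] ang 2.922 len 0.024
top boltR [373, 229, 25, 26, 236] rect 418 -184 24 75 45.5 mean [ 0.417  -0.1838] mid [ 0.4177 -0.1845] ang 2.387 len 0.075
top tS [295, 136, 58, 56, 2564] rect 613 -30 137 135 81.8 mean [ 0.6169 -0.0305] mid [ 0.6174 -0.029 ] ang 1.255 len 0.15
top tF [354, 131, 58, 55, 2415] rect 624 -179 137 136 82.1 mean [ 0.6321 -0.1803] mid [ 0.6322 -0.18  ] ang 1.426 len 0.137
top tB [423, 177, 57, 56, 2772] rect 506 -347 137 136 86.0 mean [ 0.5098 -0.3474] mid [ 0.5099 -0.3463] ang 1.41 len 0.145
side studB [264, 331, 40, 8, 280] rect 381 281 71 14 32.6 mean [0.3811 0.2805] mid [0.3814 0.2808] ang -2.577 len 0.071
side studA [286, 277, 31, 20, 221] rect 416 177 16 74 88.8 mean [0.4156 0.1771] mid [0.4158 0.1771] ang 3.129 len 0.074
side boltL [301, 232, 32, 13, 220] rect 462 49 73 29 42.2 mean [0.4624 0.0491] mid [0.4621 0.0489] ang -2.389 len 0.073
side fit [346, 206, 9, 12, 81] rect 442 -71 20 41 30.0 mean [ 0.4422 -0.0697] mid [ 0.4426 -0.0704] ang 2.053 len 0.041
side boltR [373, 181, 16, 22, 154] rect 416 -183 23 88 44.8 mean [ 0.415  -0.1827] mid [ 0.4155 -0.1832] ang 2.334 len 0.088
side tS [249, 145, 91, 75, 3191] rect 617 -98 153 320 3.9 mean [ 0.6173 -0.0809] mid [ 0.6189 -0.0978] ang 1.664 len 0.322
side tF [249, 145, 91, 75, 3191] rect 617 -98 153 320 3.9 mean [ 0.6173 -0.0809] mid [ 0.6189 -0.0978] ang 1.664 len 0.322
side tB [400, 158, 22, 35, 251] rect 370 -277 24 172 5.6 mean [ 0.3676 -0.2612] mid [ 0.3692 -0.2774] ang 1.669 len 0.172
```

```bash
cat >> h.py <<'E'
def go(x,y,z,yaw):
    o=bot.observe(); p=np.array(o["position"]); w=o["tool_rot"][2]
    d=np.array([x,y,z])-p; c,s=np.cos(w),np.sin(w)
    dy=(yaw-w+np.pi)%(2*np.pi)-np.pi
    print("shift cm at current yaw:",np.round([100*(c*d[0]+s*d[1]),100*(s*d[0]-c*d[1]),-100*d[2]],2),"rz",round(-dy,3),"t",o["clock"],"rot",np.round(o["tool_rot"],3))
E
python3 - <<'E'
from h import *
p=bot.grab_frame("top"); im=p["frame"].copy(); im=cv2.resize(im[110:250,270:520],None,fx=3,fy=3)
def pr(P): 
    u=cv2.projectPoints(np.array(P,float),np.array(p["rvec"],float),np.array(p["tvec"],float),np.array(p["K"]),None)[0][:,0]
    return ((u-[270,110]+.5)*3).astype(int)
for x,y,w in((.62,-.029,-.12),(.638,-.181,-.08),(.509,-.347,-.05)):
    R=np.array([[np.cos(w),-np.sin(w)],[np.sin(w),np.cos(w)]])
    for a,b,z,col in((.053,.0655,.025,(255,0,0)),(.05,.0625,.003,(0,255,0))):
        q=(np.array([[a,b],[a,-b],[-a,-b],[-a,b]])@R.T)+[x,y]
        cv2.polylines(im,[pr(np.c_[q,np.full(4,z)])],True,col,1)
for x,y,a in((.463,.049,.74),(.417,-.184,-.77),(.442,-.068,0)):
    v=np.array([np.cos(a),np.sin(a)])*.035
    cv2.polylines(im,[pr([[x+v[0],y+v[1],.0095],[x-v[0],y-v[1],.0095]])],False,(255,0,0),1)
cv2.imwrite("pics/ov.png",im[:,:,::-1])
go(.417,-.184,.28,-.77)
E
```

```text
shift cm at current yaw: [ 35.69 -34.15  12.47] rz 1.026 t 1.05 rot [-3.142  0.     0.256]
```

View pics/ov.png

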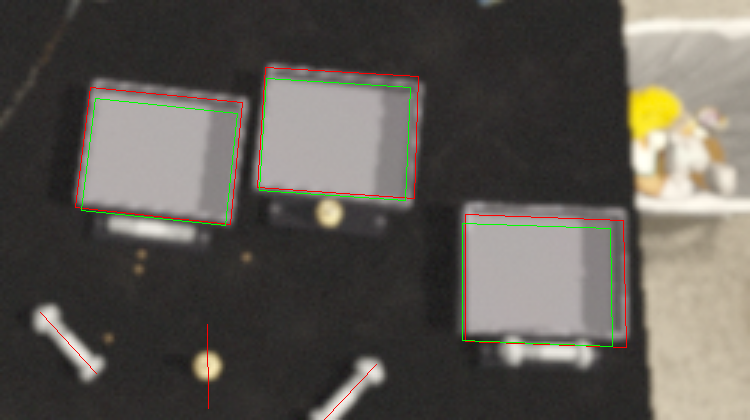

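The overlay matches the scene to within about 5 mm, so I shift the tray centres slightly: S (.624,-.029), F (.635,-.183), B (.515,-.347). I start with the right bolt.

arm_command:
  deltas:
    - [[2.75,-2.63,0.96],[0,0,0],3.0]
    - [[2.75,-2.63,0.96],[0,0,0],3.0]
    - [[2.75,-2.63,0.96],[0,0,0],3.0]
    - [[2.75,-2.63,0.96],[0,0,0],3.0]
    - [[2.75,-2.63,0.96],[0,0,0],3.0]
    - [[2.75,-2.63,0.96],[0,0,0],3.0]
    - [[2.75,-2.63,0.96],[0,0,0],3.0]
    - [[2.75,-2.63,0.96],[0,0,0],3.0]
    - [[2.75,-2.63,0.96],[0,0,0],3.0]
    - [[2.75,-2.63,0.96],[0,0,0],3.0]
    - [[2.75,-2.63,0.96],[0,0,0],3.0]
    - [[2.75,-2.63,0.96],[0,0,0],3.0]
    - [[2.75,-2.63,0.96],[0,0,0],3.0]
    - [[0,0,0],[0,0,0.147],3.0]
    - [[0,0,0],[0,0,0.147],3.0]
    - [[0,0,0],[0,0,0.147],3.0]
    - [[0,0,0],[0,0,0.147],3.0]
    - [[0,0,0],[0,0,0.147],3.0]
    - [[0,0,0],[0,0,0.147],3.0]
    - [[0,0,0],[0,0,0.144],3.0]
  newtons: 40

```text
clock: 3.05
position: [0.4176, -0.1835, 0.28]
tool_rot: [-3.141, -0.0, -0.776]
force: [0.6, 0.4, -0.3]
grip_width: 0.0301
finger_force: 0.0
```

```bash
python3 -c "
from h import *
go(.417,-.184,.176,-.77);print(bot.observe()['qpos'].round(2),bot.observe()['position'])"
```

```text
shift cm at current yaw: [-1.00e-02  8.00e-02  1.04e+01] rz -0.006 t 3.05 rot [-3.141 -0.    -0.776]
[ 0.15  0.47  0.17  2.15 -0.15  0.54 -1.91] [ 0.41760371 -0.18346398  0.28002581]
```

arm_command:
  deltas:
    - [[0,0.08,3],[0,0,0],3.0]
    - [[0,0,3],[0,0,0],3.0]
    - [[0,0,2.4],[0,0,0],3.0]
    - [[0,0,1.2],[0,0,0],3.0]
    - [[0,0,0.8],[0,0,0],3.0]
    - [[0,0,0],[0,0,0],3.0]
    - [[0,0,0],[0,0,0],0.5]
    - [[0,0,0],[0,0,0],0.5]
    - [[0,0,0],[0,0,0],0.5]
    - [[0,0,0],[0,0,0],0.5]
    - [[0,0,0],[0,0,0],0.5]
  newtons: 40

```text
clock: 4.15
position: [0.4172, -0.1841, 0.1767]
tool_rot: [-3.141, -0.001, -0.77]
force: [-1.8, 1.5, 10.6]
grip_width: 0.0101
finger_force: 39.6
```

arm_command:
  deltas:
    - [[0,0,-0.5],[0,0,0],0.5]
    - [[0,0,-1],[0,0,0],0.5]
    - [[0,0,-2],[0,0,0],0.5]
    - [[0,0,-2],[0,0,0],0.5]
    - [[0,0,0],[0,0,0],0.5]

```text
clock: 4.65
position: [0.4174, -0.1842, 0.2335]
tool_rot: [-3.14, -0.003, -0.77]
force: [0.6, 1.0, -1.2]
grip_width: 0.0101
finger_force: 39.2
```

```bash
python3 -c "
from h import *
p=bot.grab_frame('side');save(p,'g1.png',(330,90,120,120),5)
go(.515,-.374,.23,-.05)"
```

```text
shift cm at current yaw: [20.24  6.83  0.24] rz -0.72 t 4.7 rot [-3.14e+00 -2.00e-03 -7.70e-01]
```

View pics/g1.png

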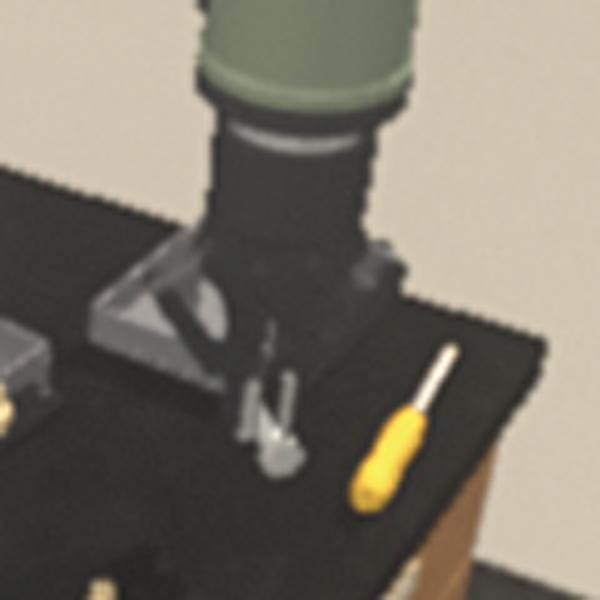

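The bolt is held between the fingertips at (265,430) in the crop, and the screwdriver at (400,440) is untouched. I carry the bolt to the bolt tray.

arm_command:
  deltas:
    - [[2.02,0.68,0],[0,0,0],0.5]
    - [[3.64,1.23,0],[0,0,0],0.5]
    - [[3.64,1.23,0],[0,0,0],0.5]
    - [[3.64,1.23,0],[0,0,0],0.5]
    - [[3.64,1.23,0],[0,0,0],0.5]
    - [[3.64,1.23,0],[0,0,0],0.5]
    - [[0,0,0],[0,0,-0.144],0.5]
    - [[0,0,0],[0,0,-0.144],0.5]
    - [[0,0,0],[0,0,-0.144],0.5]
    - [[0,0,0],[0,0,-0.144],0.5]
    - [[0,0,0],[0,0,-0.144],0.5]
    - [[0,0,1.5],[0,0,0],0.5]
    - [[0,0,1.5],[0,0,0],0.5]
    - [[0,0,1.2],[0,0,0],0.5]
    - [[0,0,0.8],[0,0,0],0.5]
    - [[0,0,0],[0,0,0],0.5]

```text
clock: 6.3
position: [0.5144, -0.3737, 0.1795]
tool_rot: [-3.141, 0.001, -0.051]
force: [0.4, 0.2, -0.9]
grip_width: 0.0098
finger_force: 40.3
```

arm_command:
  deltas:
    - [[0,0,0],[0,0,0],2.5]
    - [[0,0,0],[0,0,0],2.5]
    - [[0,0,0],[0,0,0],2.5]
    - [[0,0,0],[0,0,0],2.5]
    - [[0,0,-1.5],[0,0,0],2.5]
    - [[0,0,-3],[0,0,0],2.5]
    - [[0,0,-3],[0,0,0],2.5]

```text
clock: 7.0
position: [0.5144, -0.3738, 0.2576]
tool_rot: [-3.141, 0.0, -0.05]
force: [0.5, 0.1, 0.1]
grip_width: 0.0251
finger_force: 0.0
```

```bash
python3 -c "
from h import *
go(.463,.049,.25,.74)"
```

```text
shift cm at current yaw: [ -7.26 -41.97   0.76] rz -0.79 t 7.0 rot [-3.141  0.    -0.05 ]
```

arm_command:
  deltas:
    - [[-0.66,-3.82,0.07],[0,0,0],4.0]
    - [[-0.66,-3.82,0.07],[0,0,0],4.0]
    - [[-0.66,-3.82,0.07],[0,0,0],4.0]
    - [[-0.66,-3.82,0.07],[0,0,0],4.0]
    - [[-0.66,-3.82,0.07],[0,0,0],4.0]
    - [[-0.66,-3.82,0.07],[0,0,0],4.0]
    - [[-0.66,-3.82,0.07],[0,0,0],4.0]
    - [[-0.66,-3.82,0.07],[0,0,0],4.0]
    - [[-0.66,-3.82,0.07],[0,0,0],4.0]
    - [[-0.66,-3.82,0.07],[0,0,0],4.0]
    - [[-0.66,-3.77,0.06],[0,0,0],4.0]
    - [[0,0,0],[0,0,-0.132],4.0]
    - [[0,0,0],[0,0,-0.132],4.0]
    - [[0,0,0],[0,0,-0.132],4.0]
    - [[0,0,0],[0,0,-0.132],4.0]
    - [[0,0,0],[0,0,-0.132],4.0]
    - [[0,0,0],[0,0,-0.13],4.0]
    - [[0,0,0],[0,0,0],4.0]

```text
clock: 8.8
position: [0.4633, 0.0488, 0.2492]
tool_rot: [3.141, -0.001, 0.742]
force: [-0.3, -0.4, -0.5]
grip_width: 0.0401
finger_force: 0.0
```

```bash
python3 -c "
from h import *
go(.463,.049,.176,.74)
p=bot.grab_frame('top');save(p,'t2.png',(320,110,200,150),4)"
```

```text
shift cm at current yaw: [-0.   -0.04  7.32] rz 0.002 t 8.8 rot [ 3.141e+00 -1.000e-03  7.420e-01]
```

View pics/t2.png

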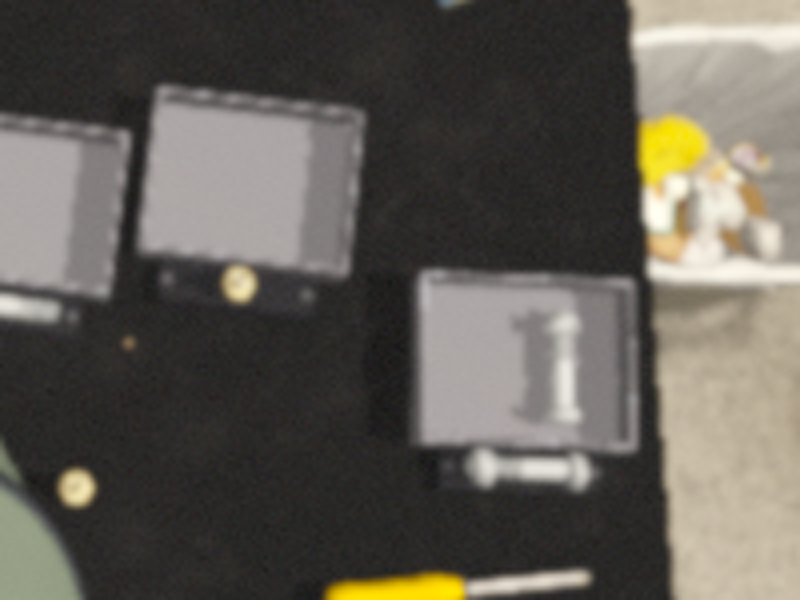

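The bolt lies at (565,370) in the bolt tray, but its shadow looks far from it. I triangulate with the side view to check its height.

```bash
python3 - <<'E'
from h import *
t=bot.grab_frame('top');s=bot.grab_frame('side')
save(s,'s2.png',(340,120,90,70),8)
for n,p in(('top',t),('side',s)):
    for m in bot.mark_of('bolt_a',p): print(n,round(m['p'],2),np.round(m['at'],1),[ray(p,m['at'],z).round(4)[:2].tolist() for z in(.0125,.03)])
E
```

```text
top 0.63 [461.2 203.2] [[0.51, -0.3758], [0.5074, -0.37]]
side 0.61 [317.5 237.3] [[0.4599, 0.0486], [0.4505, 0.0626]]
side 0.48 [376.8 146. ] [[0.5192, -0.3713], [0.5081, -0.3456]]
```

View pics/s2.png

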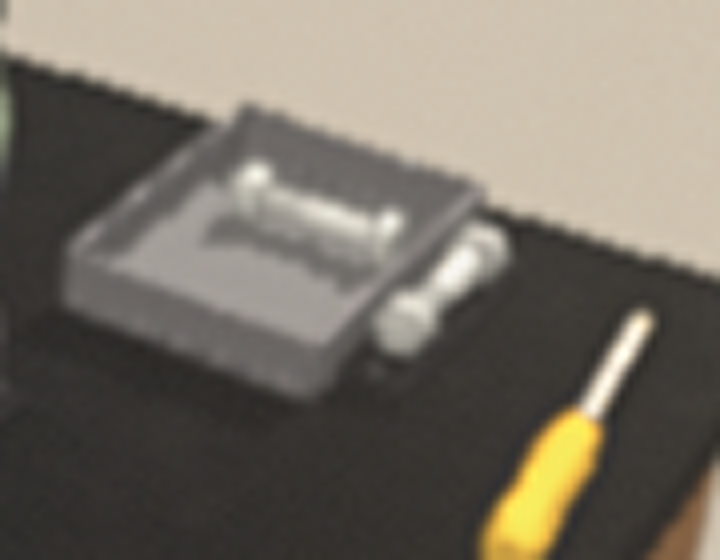

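The two views intersect at floor height, so the bolt at (320,205) in the crop lies flat on the tray floor. I continue with the left bolt.

arm_command:
  deltas:
    - [[0,-0.04,2.5],[0,0,0],4.0]
    - [[0,0,2.5],[0,0,0],4.0]
    - [[0,0,1.5],[0,0,0],4.0]
    - [[0,0,0.8],[0,0,0],4.0]
    - [[0,0,0],[0,0,0],4.0]
    - [[0,0,0],[0,0,0],0.5]
    - [[0,0,0],[0,0,0],0.5]
    - [[0,0,0],[0,0,0],0.5]
    - [[0,0,0],[0,0,0],0.5]
    - [[0,0,0],[0,0,0],0.5]
    - [[0,0,0],[0,0,0],0.5]
    - [[0,0,-1],[0,0,0],0.5]
    - [[0,0,-2],[0,0,0],0.5]
    - [[0,0,-2.5],[0,0,0],0.5]
    - [[0,0,0],[0,0,0],0.5]

```text
clock: 10.55
position: [0.4635, 0.0492, 0.2334]
tool_rot: [3.139, -0.004, 0.739]
force: [-0.8, -0.1, -0.5]
grip_width: 0.0105
finger_force: 39.2
```

```bash
python3 -c "
from h import *
go(.516,-.320,.23,-.05)"
```

```text
shift cm at current yaw: [-20.99  30.82   0.34] rz 0.789 t 10.55 rot [ 3.139 -0.004  0.739]
```

arm_command:
  deltas:
    - [[-1.15,1.7,0],[0,0,0],0.5]
    - [[-1.98,2.91,0],[0,0,0],0.5]
    - [[-1.98,2.91,0],[0,0,0],0.5]
    - [[-1.98,2.91,0],[0,0,0],0.5]
    - [[-1.98,2.91,0],[0,0,0],0.5]
    - [[-1.98,2.91,0],[0,0,0],0.5]
    - [[-1.98,2.91,0],[0,0,0],0.5]
    - [[-1.98,2.91,0],[0,0,0],0.5]
    - [[-1.98,2.91,0],[0,0,0],0.5]
    - [[-1.98,2.91,0],[0,0,0],0.5]
    - [[-1.98,2.91,0],[0,0,0],0.5]
    - [[0,0,0],[0,0,0.132],0.5]
    - [[0,0,0],[0,0,0.132],0.5]
    - [[0,0,0],[0,0,0.132],0.5]
    - [[0,0,0],[0,0,0.132],0.5]
    - [[0,0,0],[0,0,0.132],0.5]
    - [[0,0,0],[0,0,0.13],0.5]
    - [[0,0,0],[0,0,0],0.5]

```text
clock: 12.35
position: [0.5157, -0.3192, 0.2304]
tool_rot: [3.141, 0.0, -0.052]
force: [0.6, 0.7, -0.3]
grip_width: 0.0103
finger_force: 39.3
```

```bash
python3 -c "
from h import *
go(.516,-.320,.18,-.05)"
```

```text
shift cm at current yaw: [0.04 0.08 5.04] rz -0.002 t 12.35 rot [ 3.141  0.    -0.052]
```

arm_command:
  deltas:
    - [[0,0,1.5],[0,0,0],0.5]
    - [[0,0,1.5],[0,0,0],0.5]
    - [[0,0,1.2],[0,0,0],0.5]
    - [[0,0,0.8],[0,0,0],0.5]
    - [[0,0,0],[0,0,0],0.5]
    - [[0,0,0],[0,0,0],2.5]
    - [[0,0,0],[0,0,0],2.5]
    - [[0,0,0],[0,0,0],2.5]
    - [[0,0,0],[0,0,0],2.5]
    - [[0,0,-1.5],[0,0,0],2.5]
    - [[0,0,-3],[0,0,0],2.5]
    - [[0,0,-3],[0,0,0],2.5]
    - [[0,0,0],[0,0,0],4.0]

```text
clock: 13.65
position: [0.5166, -0.3201, 0.2601]
tool_rot: [3.139, -0.006, -0.051]
force: [0.0, -0.5, -0.2]
grip_width: 0.0382
finger_force: 0.0
```

```bash
python3 -c "
from h import *
go(.442,-.068,.25,-.05)"
```

```text
shift cm at current yaw: [ -8.72 -24.8    1.01] rz -0.001 t 13.65 rot [ 3.139 -0.006 -0.051]
```

arm_command:
  deltas:
    - [[-0.9,-2.5,0.1],[0,0,0],4.5]
    - [[-1.3,-3.72,0.15],[0,0,0],4.5]
    - [[-1.3,-3.72,0.15],[0,0,0],4.5]
    - [[-1.3,-3.72,0.15],[0,0,0],4.5]
    - [[-1.3,-3.72,0.15],[0,0,0],4.5]
    - [[-1.3,-3.72,0.15],[0,0,0],4.5]
    - [[-1.3,-3.7,0.15],[0,0,0],4.5]
    - [[0,0,0],[0,0,0],4.5]
    - [[0,0,2.5],[0,0,0],4.5]
    - [[0,0,2.5],[0,0,0],4.5]
    - [[0,0,1.4],[0,0,0],4.5]
    - [[0,0,0.8],[0,0,0],4.5]
    - [[0,0,0],[0,0,0],4.5]
    - [[0,0,0],[0,0,0],1.0]
    - [[0,0,0],[0,0,0],1.0]
    - [[0,0,0],[0,0,0],1.0]
    - [[0,0,0],[0,0,0],1.0]
    - [[0,0,0],[0,0,0],1.0]
    - [[0,0,0],[0,0,0],1.0]
  newtons: 30

```text
clock: 15.55
position: [0.4415, -0.0675, 0.1741]
tool_rot: [3.142, -0.001, -0.05]
force: [-0.9, -0.5, 7.0]
grip_width: 0.0166
finger_force: 29.1
```

```bash
python3 -c "
from h import *
go(.635,-.183,.25,-.08)"
```

```text
shift cm at current yaw: [19.9  10.56 -7.59] rz 0.03 t 15.55 rot [ 3.142e+00 -1.000e-03 -5.000e-02]
```

arm_command:
  deltas:
    - [[0,0,-1.1],[0,0,0],1.0]
    - [[0,0,-2.5],[0,0,0],1.0]
    - [[0,0,-2.5],[0,0,0],1.0]
    - [[0,0,-1.5],[0,0,0],1.0]
    - [[2,1.06,0],[0,0,0],1.0]
    - [[3.6,1.9,0],[0,0,0],1.0]
    - [[3.6,1.9,0],[0,0,0],1.0]
    - [[3.6,1.9,0],[0,0,0],1.0]
    - [[3.6,1.9,0],[0,0,0],1.0]
    - [[3.5,1.9,0],[0,0,0],1.0]
    - [[0,0,0],[0,0,0.03],1.0]
    - [[0,0,0],[0,0,0],1.0]

```text
clock: 16.75
position: [0.6345, -0.1831, 0.2498]
tool_rot: [-3.141, 0.0, -0.082]
force: [-1.0, 0.7, -1.2]
grip_width: 0.0165
finger_force: 29.4
```

```bash
python3 -c "
from h import *
go(.635,-.183,.1785,-.08)"
```

```text
shift cm at current yaw: [ 0.05 -0.01  7.13] rz -0.002 t 16.75 rot [-3.141  0.    -0.082]
```

arm_command:
  deltas:
    - [[0,0,2.5],[0,0,0],1.0]
    - [[0,0,2.5],[0,0,0],1.0]
    - [[0,0,1.3],[0,0,0],1.0]
    - [[0,0,0.6],[0,0,0],1.0]
    - [[0,0,0.2],[0,0,0],1.0]
    - [[0,0,0],[0,0,0],1.0]
    - [[0,0,0],[0,0,0],3.5]
    - [[0,0,0],[0,0,0],3.5]
    - [[0,0,0],[0,0,0],3.5]
    - [[0,0,0],[0,0,0],3.5]
    - [[0,0,-2],[0,0,0],3.5]
    - [[0,0,-4],[0,0,0],3.5]
    - [[0,0,-2],[0,0,0],3.5]
    - [[0,0,0],[0,0,0],3.5]

```text
clock: 18.15
position: [0.6355, -0.1832, 0.2616]
tool_rot: [3.141, -0.005, -0.081]
force: [0.1, 0.2, 0.2]
grip_width: 0.0347
finger_force: 0.0
```

```bash
python3 -c "
from h import *
go(.416,.177,.25,0)"
```

```text
shift cm at current yaw: [-24.78 -34.14   1.16] rz -0.081 t 18.15 rot [ 3.141 -0.005 -0.081]
```

arm_command:
  deltas:
    - [[-2.28,-3.14,0.16],[0,0,0],4.0]
    - [[-2.25,-3.1,0.1],[0,0,0],4.0]
    - [[-2.25,-3.1,0.1],[0,0,0],4.0]
    - [[-2.25,-3.1,0.1],[0,0,0],4.0]
    - [[-2.25,-3.1,0.1],[0,0,0],4.0]
    - [[-2.25,-3.1,0.1],[0,0,0],4.0]
    - [[-2.25,-3.1,0.1],[0,0,0],4.0]
    - [[-2.25,-3.1,0.1],[0,0,0],4.0]
    - [[-2.25,-3.1,0.1],[0,0,0],4.0]
    - [[-2.25,-3.1,0.1],[0,0,0],4.0]
    - [[-2.25,-3.1,0.1],[0,0,0],4.0]
    - [[0,0,0],[0,0,-0.08],4.0]
    - [[0,0,0],[0,0,0],4.0]

```text
clock: 19.45
position: [0.4145, 0.1782, 0.2464]
tool_rot: [3.141, 0.001, 0.004]
force: [0.9, 0.7, 1.3]
grip_width: 0.04
finger_force: 0.0
```

```bash
python3 -c "
from h import *
go(.416,.177,.1755,0)"
```

```text
shift cm at current yaw: [0.15 0.12 7.09] rz 0.004 t 19.45 rot [3.141e+00 1.000e-03 4.000e-03]
```

arm_command:
  deltas:
    - [[0.15,0.12,2.5],[0,0,0],4.0]
    - [[0,0,2.5],[0,0,0],4.0]
    - [[0,0,1.4],[0,0,0],4.0]
    - [[0,0,0.8],[0,0,0],4.0]
    - [[0,0,0],[0,0,0],4.0]
    - [[0,0,0],[0,0,0],0.5]
    - [[0,0,0],[0,0,0],0.5]
    - [[0,0,0],[0,0,0],0.5]
    - [[0,0,0],[0,0,0],0.5]
    - [[0,0,0],[0,0,0],0.5]
    - [[0,0,0],[0,0,0],0.5]
  newtons: 40

```text
clock: 20.55
position: [0.4168, 0.1761, 0.1754]
tool_rot: [-3.141, -0.001, -0.001]
force: [-0.4, -2.0, 6.2]
grip_width: 0.0105
finger_force: 40.2
```

Gripped. I lift it, move to y ≈ -0.05 first, then go forward.

arm_command:
  deltas:
    - [[0,0,-0.5],[0,0,0],0.5]
    - [[0,0,-1.5],[0,0,0],0.5]
    - [[0,0,-2],[0,0,0],0.5]
    - [[0,0,-1.5],[0,0,0],0.5]
    - [[0,2,0],[0,0,0],0.5]
    - [[0,4,0],[0,0,0],0.5]
    - [[0,4,0],[0,0,0],0.5]
    - [[0,4,0],[0,0,0],0.5]
    - [[0,4,0],[0,0,0],0.5]
    - [[0,3,0],[0,0,0],0.5]
    - [[0,0,0],[0,0,0],0.5]

```text
clock: 21.65
position: [0.4162, -0.0376, 0.2303]
tool_rot: [3.14, -0.0, -0.006]
force: [0.2, 1.3, -1.5]
grip_width: 0.0105
finger_force: 39.5
```

```bash
python3 -c "
from h import *
go(.621,-.056,.23,-.12)"
```

```text
shift cm at current yaw: [20.49  1.72  0.03] rz 0.114 t 21.65 rot [ 3.14  -0.    -0.006]
```

arm_command:
  deltas:
    - [[2,0.2,0],[0,0,0],0.5]
    - [[3.7,0.3,0],[0,0,0],0.5]
    - [[3.7,0.3,0],[0,0,0],0.5]
    - [[3.7,0.3,0],[0,0,0],0.5]
    - [[3.7,0.3,0],[0,0,0],0.5]
    - [[3.7,0.3,0],[0,0,0],0.5]
    - [[0,0,0],[0,0,0.114],0.5]
    - [[0,0,0],[0,0,0],0.5]
    - [[0,0,1.5],[0,0,0],0.5]
    - [[0,0,1.5],[0,0,0],0.5]
    - [[0,0,1.2],[0,0,0],0.5]
    - [[0,0,0.8],[0,0,0],0.5]
    - [[0,0,0.1],[0,0,0],0.5]
    - [[0,0,0],[0,0,0],0.5]

```text
clock: 23.05
position: [0.6213, -0.0509, 0.1781]
tool_rot: [-3.142, 0.001, -0.114]
force: [0.2, 1.0, -1.7]
grip_width: 0.0103
finger_force: 40.3
```

arm_command:
  deltas:
    - [[0,0,0.1],[0,0,0],0.5]
    - [[0,0,0],[0,0,0],2.5]
    - [[0,0,0],[0,0,0],2.5]
    - [[0,0,0],[0,0,0],2.5]
    - [[0,0,0],[0,0,0],2.5]
    - [[0,0,-1.5],[0,0,0],2.5]
    - [[0,0,-3],[0,0,0],2.5]
    - [[0,0,-3],[0,0,0],2.5]
    - [[-2,0,0],[0,0,0],2.5]
    - [[-4,0,0],[0,0,0],2.5]
    - [[-4,0,0],[0,0,0],2.5]
    - [[-4,0,0],[0,0,0],2.5]
    - [[-4,0,0],[0,0,0],2.5]
    - [[-2,0,0],[0,0,0],2.5]
    - [[0,0,0],[0,0,0],4.0]

```text
clock: 24.55
position: [0.4208, -0.028, 0.2537]
tool_rot: [3.141, 0.001, -0.114]
force: [0.9, -0.2, -0.6]
grip_width: 0.0385
finger_force: 0.0
```

```bash
python3 -c "
from h import *
go(.381,.2805,.25,.565)
p=bot.grab_frame('top');save(p,'t3.png',(180,110,330,200),2.4)"
```

```text
shift cm at current yaw: [ -7.46 -30.2    0.37] rz -0.679 t 24.55 rot [ 3.141e+00  1.000e-03 -1.140e-01]
```

View pics/t3.png

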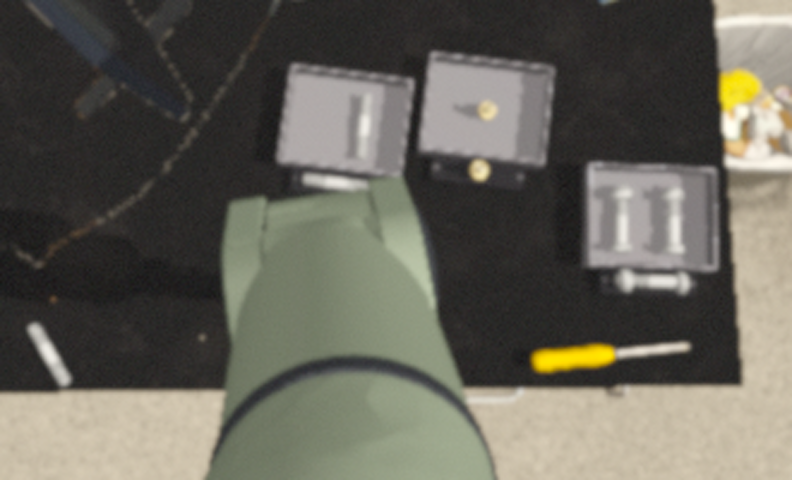

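The stud is at (365,125), the fitting at (487,110) and the bolts at (623,220) and (675,220), each in its tray, with the screwdriver still in place. The last stud is at (50,353).

arm_command:
  deltas:
    - [[-0.5,-2,0.1],[0,0,0],4.0]
    - [[-0.87,-3.52,0.03],[0,0,0],4.0]
    - [[-0.87,-3.52,0.03],[0,0,0],4.0]
    - [[-0.87,-3.52,0.03],[0,0,0],4.0]
    - [[-0.87,-3.52,0.03],[0,0,0],4.0]
    - [[-0.87,-3.52,0.03],[0,0,0],4.0]
    - [[-0.87,-3.52,0.03],[0,0,0],4.0]
    - [[-0.87,-3.52,0.03],[0,0,0],4.0]
    - [[-0.87,-3.52,0.03],[0,0,0],4.0]
    - [[0,0,0],[0,0,-0.136],4.0]
    - [[0,0,0],[0,0,-0.136],4.0]
    - [[0,0,0],[0,0,-0.136],4.0]
    - [[0,0,0],[0,0,-0.136],4.0]
    - [[0,0,0],[0,0,-0.136],4.0]
    - [[0,0,0],[0,0,0],4.0]

```text
clock: 26.1
position: [0.384, 0.2803, 0.2497]
tool_rot: [-3.141, -0.001, 0.568]
force: [1.0, 0.6, -0.3]
grip_width: 0.0405
finger_force: 0.0
```

```bash
python3 -c "
from h import *
go(.380,.280,.1755,.565)"
```

```text
shift cm at current yaw: [-0.36 -0.19  7.42] rz 0.003 t 26.1 rot [-3.141e+00 -1.000e-03  5.680e-01]
```

arm_command:
  deltas:
    - [[-0.36,-0.19,2.5],[0,0,0],4.0]
    - [[0,0,2.5],[0,0,0],4.0]
    - [[0,0,1.5],[0,0,0],4.0]
    - [[0,0,0.9],[0,0,0],4.0]
    - [[0,0,0],[0,0,0],4.0]
    - [[0,0,0],[0,0,0],0.5]
    - [[0,0,0],[0,0,0],0.5]
    - [[0,0,0],[0,0,0],0.5]
    - [[0,0,0],[0,0,0],0.5]
    - [[0,0,0],[0,0,0],0.5]
    - [[0,0,0],[0,0,0],0.5]
    - [[0,0,-0.5],[0,0,0],0.5]
    - [[0,0,-1.5],[0,0,0],0.5]
    - [[0,0,-2],[0,0,0],0.5]
    - [[0,0,-1.5],[0,0,0],0.5]
    - [[0,0,0],[0,0,0],0.5]
  newtons: 40

```text
clock: 27.7
position: [0.3795, 0.2799, 0.2324]
tool_rot: [-3.141, -0.003, 0.565]
force: [0.4, -0.8, -1.2]
grip_width: 0.0102
finger_force: 39.2
```

```bash
python3 -c "
from h import *
go(.42,-.002,.23,-.12)"
```

```text
shift cm at current yaw: [-11.67  25.97   0.24] rz 0.685 t 27.7 rot [-3.141e+00 -3.000e-03  5.650e-01]
```

arm_command:
  deltas:
    - [[-0.85,1.85,0],[0,0,0],0.5]
    - [[-1.35,3.01,0],[0,0,0],0.5]
    - [[-1.35,3.01,0],[0,0,0],0.5]
    - [[-1.35,3.01,0],[0,0,0],0.5]
    - [[-1.35,3.01,0],[0,0,0],0.5]
    - [[-1.35,3.01,0],[0,0,0],0.5]
    - [[-1.35,3.01,0],[0,0,0],0.5]
    - [[-1.35,3.01,0],[0,0,0],0.5]
    - [[-1.35,3.01,0],[0,0,0],0.5]
    - [[0,0,0],[0,0,0.137],0.5]
    - [[0,0,0],[0,0,0.137],0.5]
    - [[0,0,0],[0,0,0.137],0.5]
    - [[0,0,0],[0,0,0.137],0.5]
    - [[0,0,0],[0,0,0.137],0.5]
    - [[0,0,0],[0,0,0],0.5]

```text
clock: 29.2
position: [0.4196, -0.0015, 0.2301]
tool_rot: [3.141, 0.0, -0.122]
force: [0.1, 0.1, -0.5]
grip_width: 0.0105
finger_force: 39.3
```

```bash
python3 -c "
from h import *
go(.627,-.003,.23,-.12)"
```

```text
shift cm at current yaw: [ 2.06e+01 -2.37e+00  1.00e-02] rz -0.002 t 29.2 rot [ 3.141  0.    -0.122]
```

arm_command:
  deltas:
    - [[2,-0.22,0],[0,0,0],0.5]
    - [[3.7,-0.43,0],[0,0,0],0.5]
    - [[3.7,-0.43,0],[0,0,0],0.5]
    - [[3.7,-0.43,0],[0,0,0],0.5]
    - [[3.7,-0.43,0],[0,0,0],0.5]
    - [[3.7,-0.43,0],[0,0,0],0.5]
    - [[0,0,0],[0,0,0],0.5]
    - [[0,0,1.5],[0,0,0],0.5]
    - [[0,0,1.5],[0,0,0],0.5]
    - [[0,0,1.2],[0,0,0],0.5]
    - [[0,0,0.9],[0,0,0],0.5]
    - [[0,0,0],[0,0,0],0.5]
    - [[0,0,0],[0,0,0],2.5]
    - [[0,0,0],[0,0,0],2.5]
    - [[0,0,0],[0,0,0],2.5]
    - [[0,0,0],[0,0,0],2.5]
    - [[0,0,-1.5],[0,0,0],2.5]
    - [[0,0,-3],[0,0,0],2.5]
    - [[0,0,-3],[0,0,0],2.5]
    - [[0,0,0],[0,0,0],2.5]

```text
clock: 31.2
position: [0.6272, -0.0026, 0.2592]
tool_rot: [-3.141, -0.006, -0.12]
force: [0.6, -0.6, 0.3]
grip_width: 0.0246
finger_force: 0.0
```

arm_command:
  deltas:
    - [[-3,0,-1],[0,0,0],4.0]
    - [[-4,0,-1],[0,0,0],4.0]
    - [[-4,0,-1],[0,0,0],4.0]
    - [[-4,0,0],[0,0,0],4.0]
    - [[-4,0,0],[0,0,0],4.0]
    - [[0,0,0],[0,0,0],4.0]

```text
clock: 31.8
position: [0.4333, 0.0202, 0.2848]
tool_rot: [3.141, 0.003, -0.118]
force: [0.5, -0.1, -0.2]
grip_width: 0.0401
finger_force: 0.0
```

```bash
python3 -c "
from h import *
p=bot.grab_frame('top');save(p,'t4.png',(280,110,240,150),3.3)
p=bot.grab_frame('side');save(p,'s4.png',(230,100,210,150),3.8)"
```

```text
(no output)
```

View pics/t4.png

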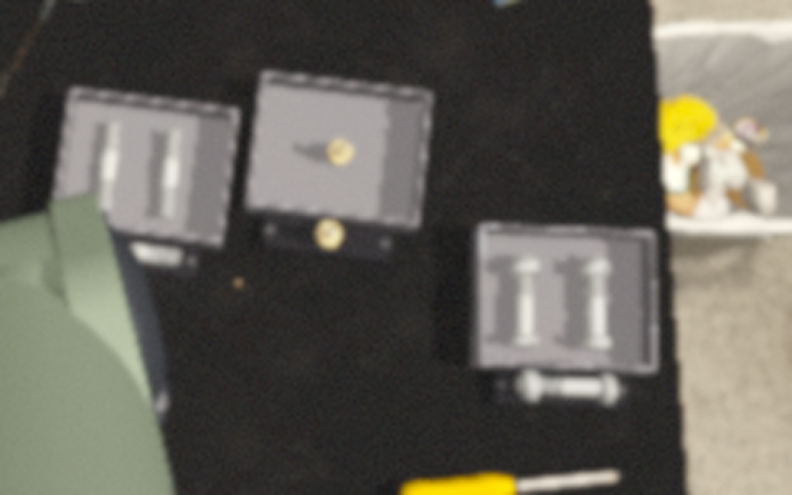

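View pics/s4.png

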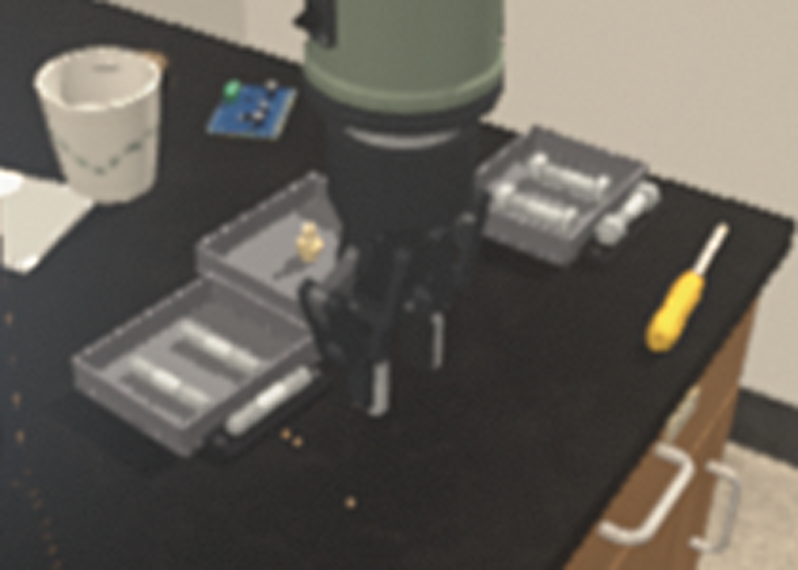

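In the side view, both studs (165,380 and 215,347), the fitting (310,242) and both bolts (540,205 and 570,175) lie on the floors of the right trays, side by side. The gripper is clear and the screwdriver (685,300) is where it was.

```bash
python3 -c "
from workcell import bot
print(bot.job_done())"
```

```text
the job is handed in; nothing more can be done
None
```

All five pieces are in their matching trays, flat on the floors and released, with the screwdriver left where it was; the job is handed in at about 32 s on the robot's clock.

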